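Open the dust hutch for a row of caps

TASK

Nudge the three white domed caps that lie about in front of the dust hutch into the three V pockets of the locating strip, one fully home in each, so that they stand in an even row out of the gate's way. Then squeeze the safety bolt's two lugs together until the bolt is fully drawn, squeeze the grip on top of the gate to unlock it, and swing the gate out past its detent until it is practically at its stop. The gate pulls itself back, so finish still gripping it and holding it wide open; leave the other things on the bench alone.

Things in the scene. Friction and masses are not known exactly. Their poses are not given: they have to be found in the camera images.
- hutch: Fixed dust hutch: aluminium frame, clear panels, 125 mm high. Origin on the gate's vertical hinge axis at bench level. Own +x points into the hutch (the gate opens towards -x), +y along the closed gate from the hinge to its free edge, z up. The frame spans x = 10 to 136 and y = -10 to 290 mm; the clear gate, 14 thick and 190 wide, reaches from 8 to 125 mm above the bench.
- gate_swing (a joint): Swing of the gate, rad: 0 shut, grows as it swings out (counter-clockwise from above), stop at 1.40. A spring pulls it shut (1 to 3 N at its grip).
- detent_roller (a point): Sprung roller of the gate's detent, on the roof behind the hinge; a lobe on the gate's hinge cam must be pushed past it: it resists from 0.41 to 0.65 rad with up to about 9 N at the grip. A gate let go beyond that falls back and rests half open against it, at about 0.9 rad.
- safety_bolt (a joint): First catch, on the hutch's top front rail beyond the gate's free edge. Draw of its bolt, m: 0 shot (rod up to 10 mm deep in a staple on the gate), 0.016 fully drawn; the gate is clear of it from 0.012. Of its two upright lugs the outer (farther from the gate) is fixed; the inner slides with the rod towards it when both are squeezed together (4 N friction), and stays where it is left.
- bolt_point (a point): Fixed point midway between the safety bolt's two lugs as they are when fully squeezed, 165 mm above the bench; axes as the hutch, squeeze along y. Lugs: 24 mm wide along x, 8 thick, from 144 to 179 mm above the bench; 42 mm over the outsides at rest, 26 squeezed. The fixed lug's outer face is 13 mm from the point on its +y side.
- gate: The gate: clear pane in an aluminium frame. On its top rail sits the second catch, the squeeze grip: black housing, a fixed black paddle and, nearer the free edge, a sliding steel paddle. The staple for the safety bolt stands beside it, 172 to 184 mm from the hinge, 151 mm high. Origin on the hinge axis at bench level; axes as the hutch's while the gate is shut, turning with the gate.
- grip_trigger (a joint): Travel of the squeeze grip's sliding paddle, m: 0 at rest (its bolt locks the gate to the post), 0.012 squeezed to its stop; the gate is unlocked from 0.009. A spring (6 N at rest, 11 N squeezed) drives it back when let go, and the shut gate is locked again.
- grip_point (a point): Point midway between the gate grip's two paddles as they are when fully squeezed, 119 mm from the hinge axis, 165 mm above the bench; turns with the gate (y along the gate away from the hinge; squeeze along y). Paddles: 26 mm wide, 7 thick, from 140 to 179 mm above the bench; 41 mm over the outsides at rest, 29 squeezed. The fixed paddle's outer face is 14.5 mm from the point towards the hinge.
- strip: Fixed locating strip on the bench: grey machined bar, 18 mm high, 245 mm long along its x, with three V pockets (110 degrees) 75 mm apart, open to its own +y, the side the caps lie on. Origin: middle of its back bar, underside.
- pocket_0 (a point): Where the centre of a cap stands when it is seated against both flanks of pocket 0 of the strip (first, lowest strip x), at bench level. Axes as the strip.
- pocket_1 (a point): Where the centre of a cap stands when it is seated against both flanks of pocket 1 of the strip (middle), at bench level. Axes as the strip.
- pocket_2 (a point): Where the centre of a cap stands when it is seated against both flanks of pocket 2 of the strip (last), at bench level. Axes as the strip.
- cap_0: One of three identical white domed caps, 62 mm across, 28 mm high, 30 g, standing loose on the bench dome up; steep at the rim. Origin: centre of its underside, z up. Any cap may go to any pocket.
- cap_1: One of three identical white domed caps, 62 mm across, 28 mm high, 30 g, standing loose on the bench dome up; steep at the rim. Origin: centre of its underside, z up. Any cap may go to any pocket.
- cap_2: One of three identical white domed caps, 62 mm across, 28 mm high, 30 g, standing loose on the bench dome up; steep at the rim. Origin: centre of its underside, z up. Any cap may go to any pocket.
- blue_tape: Bystander: blue roll of adhesive tape lying flat, 60 mm across, 19 mm high, loose on the bench; leave it where it is.
- packing_block: Bystander: small wooden block, 99 x 72 x 30 mm, loose on the bench; leave it where it is.
- spacer: Bystander: plain aluminium spacer ring, standing, 28 across, 22 mm high, loose on the bench; leave it where it is.
- star_knob: Bystander: black star knob, 40 across, 21 mm high, loose on the bench; leave it where it is.
- driver: Bystander: screwdriver with red handle, about 200 mm long, loose on the bench; leave it where it is.
- bush: Bystander: small stepped brass-coloured bush, 26 across, 24 mm high, loose on the bench; leave it where it is.
Not all that is in view belongs to the job. What is shaped like the cap_0 but green or orange is not meant. What is shaped like the cap_1 but brown is not meant.

How it is judged:
By the outcome, as a careful person would: the job done as asked, in the order asked, and still so for the second after the job is handed in, while the arm keeps its last pose, push and grip.
It also fails if it takes over 72 s, if anything falls off the work surface, if the arm or the gripper's body presses on something with over 40 N, if the wrist force passes 120 N, or if a joint passes its speed limit or range.

ROBOT

A 6-joint arm with a two-finger parallel gripper is mounted at the origin on a cart in front of the work surface, level with it; the furniture and walls round the work are solid. World frame = base frame: x ahead of the robot, y to its left, z up, the work surface at z = 0. Lengths are in mm, angles in rad, forces in N, time in s.
With the tool pointing down it reaches from about 350 to 875 mm from the base axis. Payload 4.2 kg.
Tool frame: the origin (TCP) lies between the finger pads; the fingertips stand 25 mm ahead of it and the grasp point (between the pads) lies 6 mm ahead of it; z points along the fingers, y is the line along which they close (so a half turn about z gives the same grasp; the last joint's range is limited). The gripper opens to 85 mm and grips with 20 to 120 N. Pads are 22 mm wide; open, the fingers measure 114 mm over their backs; the gripper's body (76 mm by 85 mm) begins 54 mm behind the grasp point. The pads swing forward as they close: fully open they stand 13 mm farther back than shut.
Start: joints at [-0.934, 0.385, 0.008, 0, -1.194, -0.259], TCP at [230.562, -580.896, 256.312] pointing down, gripper open.
Joint ranges: [-3.14, 3.14], [-1.21, 2.06], [-1.07, 1.41], [-3.16, 2.05], [-2.99, -0.16], [-3.1, 3.1]. Speed limits (rad/s): [2.79, 2.79, 3.14, 3.14, 3.14, 3.14].

INTERFACE

Orientations are given as a unit quaternion [x, y, z, w].
In Python, from bench import arm gives the robot as it stands.
- The arm moves only by the shell command python3 -m pendant 'ROWS'. ROWS is JSON, a list of rows, each a list of 7 numbers: the shift along the tool's x, y, z in m, then the turn, a rotation vector about the tool's x, y, z in degrees, then the finger opening in m, from 0 to 0.0854. In form: [[x, y, z, wx, wy, wz, fingers], ...]. A call has 1 to 12 rows; each row shifts and turns the commanded pose from where the row before left it, along the tool's axes as they then stand; what a row does not reach is not made up. A row lasts 1/10 s, in which the tool goes at most 50 mm and 8.59 degrees, less where a joint would pass 70% of its speed; a pose out of reach is approached as far as the arm can. A call is refused whole if a number of a shift passes 0.05 or a number of a turn 8.59, either way. A call with a gripper value outside its range is refused whole. The fingers move at their own pace and stop on an object; the grip force is fixed at half the most. Time passes only in rows, so rows that do not move let the fingers close. It gives the time, the measured TCP pose, the force, the opening and the grip force at its end, in the units of the state.
- arm.read_state(): the state, without advancing time (a new reading comes with each control period).
- arm.get_image(name): name is "side" or "top"; returns a dict with "image" (384x512x3 uint8, red, green, blue), "fx", "fy", "cx", "cy" (pixels), "k1" (the pictures are not rectified: a ray, as slopes to the right and down, at radius r is drawn at 1 + k1 r^2 times it, then the intrinsics apply), "xyz" and "rotation" of the camera in the world. Camera axes: x right, y down, z forward; pixel columns grow to the right and rows downward; lengths in mm; the calibration is good to about 2 mm. A picture is of the moment at which its call begins. There is no depth.
- arm.job_done(): hands the job in; it is judged then, once.
The state is a dict: "clock": time; "joints": joint angles; "joint_vel": joint speeds; "joint_efforts": joint torques, N m; "position": TCP position; "ee_rot": TCP orientation; "contact_force": force on the tool from outside, world axes, zero at the start; "wrist_torque": the same for the moment, N m; "gripper_width": finger opening in mm; "grasp_force": force on a finger pad.
Only numpy, scipy, OpenCV 4.12 (cv2) and the standard library are available. Lean on these libraries where they do the work, as an engineer would, in place of code of your own. Each camera call takes 0.05 s, during which the arm holds its last target. There are 200 camera calls.

## Working session

There is one attempt and no reset: what is moved stays moved. The work goes in short steps, Python scripts to look and compute and a shell command to move; the robot and the scene stay as the last step left them, time stands still between calls to the robot, and variables do not carry over. Pictures are saved under pics/ and viewed, at most 10 in all, crops included, and the job is handed in when it is done.

```bash
ls; mkdir -p pics
cat > h.py <<'E'
import numpy as np, cv2
from bench import arm
from scipy.spatial.transform import Rotation as R
def shot(n):
    im=arm.get_image(n); return im
def rot(im):
    r=np.array(im["rotation"],float)
    return r if r.shape==(3,3) else R.from_quat(r).as_matrix()
def pix2w(im,u,v,z):
    xd,yd=(u-im["cx"])/im["fx"],(v-im["cy"])/im["fy"]
    x,y=xd,yd
    for _ in range(30):
        s=1+im["k1"]*(x*x+y*y); x,y=xd/s,yd/s
    d=rot(im)@np.array([x,y,1]); c=np.array(im["xyz"]); return c+d*(z-c[2])/d[2]
def w2pix(im,p):
    q=rot(im).T@(np.array(p,float)-np.array(im["xyz"])); x,y=q[0]/q[2],q[1]/q[2]
    s=1+im["k1"]*(x*x+y*y); return np.array([im["fx"]*x*s+im["cx"],im["fy"]*y*s+im["cy"]])
E
python3 - <<'E'
from h import *
for n in("top","side"):
    im=shot(n); a=im["image"][...,::-1]
    print(n,{k:np.round(v,4).tolist() for k,v in im.items() if k!="image"})
    cv2.imwrite(f"pics/{n}0.png",cv2.resize(a,(800,600),interpolation=cv2.INTER_CUBIC)); cv2.imwrite(f"raw_{n}.png",a)
s=arm.read_state(); print(s)
E
```

```text
pics
top {'fx': 351.7727, 'fy': 351.7727, 'cx': 250.4185, 'cy': 191.6155, 'k1': -0.042, 'xyz': [520.4246, -31.7239, 1275.9205], 'rotation': [-0.7034, 0.7097, -0.0253, 0.029]}
side {'fx': 403.4834, 'fy': 403.4834, 'cx': 249.8174, 'cy': 187.7948, 'k1': -0.1012, 'xyz': [-408.202, 61.0187, 1180.865], 'rotation': [-0.6104, 0.6961, -0.2801, 0.2537]}
{'clock': 0.1, 'joints': array([-9.34457203e-01,  3.85481176e-01,  6.74159878e-03, -4.33696901e-04,
       -1.19396854e+00, -2.58598600e-01]), 'joint_vel': array([ 0.00204695, -0.00110026,  0.00133344,  0.00125584, -0.00013832,
        0.00183119]), 'joint_efforts': array([-1.40699620e-03, -3.93319631e+01,  1.88930047e+01,  4.19798657e+00,
       -2.60395325e-03,  1.73845716e-06]), 'position': array([ 230.35601382, -580.49142495,  255.32200954]), 'ee_rot': array([-1.87670712e-01,  9.82231515e-01,  9.48991816e-04, -2.31887720e-04]), 'contact_force': array([ 0.09822359,  0.43502211, -0.41520645]), 'wrist_torque': array([ 4.18196112e-05,  1.10292396e-02, -6.01208224e-02]), 'grasp_force': 0.0, 'gripper_width': 85.23731886168545}
```

View pics/top0.png

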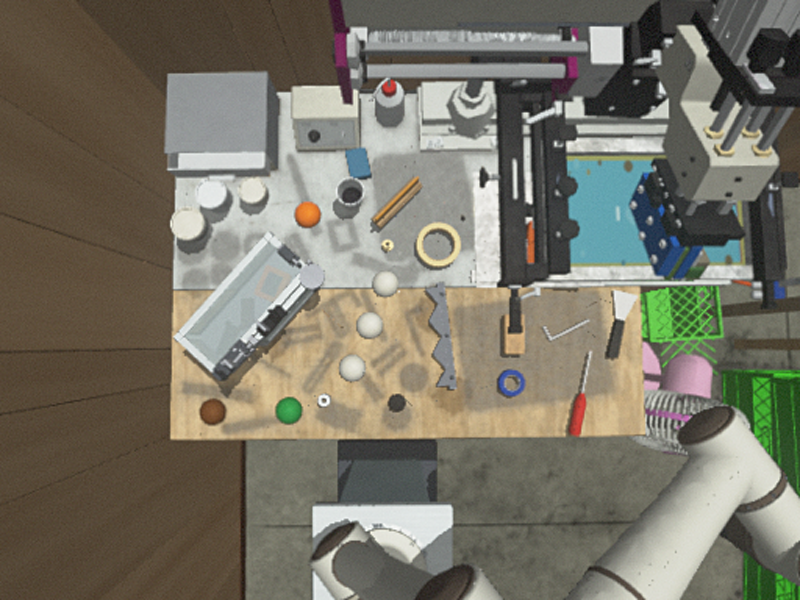

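View pics/side0.png

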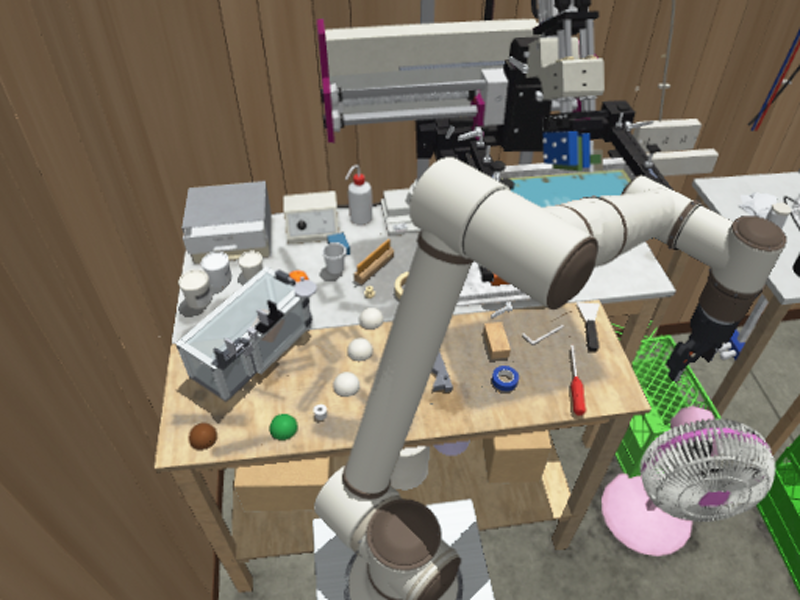

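Both pictures show three white domes at (385,283), (370,325) and (351,367) in the top view. The grey strip is at about (445,335) with its V pockets facing left. The hutch is at (250,305), with its hinge at the upper right (312,275) and the bolt at the lower left (225,355).

What could be mistaken for a cap: orange (308,214), green (288,410), brown (213,411), and the white jars (212,193), (253,190) and (188,222). I choose the three white domes and check them in one close crop.

Run:
```python
from h import *
a=cv2.imread("raw_top.png"); im=shot("top")
c=cv2.resize(a[140:265,105:300],None,fx=4.1,fy=4.1,interpolation=cv2.INTER_CUBIC)
cv2.imwrite("pics/c1.png",c[:600,:800])
hsv=cv2.cvtColor(a,cv2.COLOR_BGR2HSV)
m=((hsv[...,1]<60)&(hsv[...,2]>150)).astype(np.uint8); 
m[:, :]*=1
for (u,v) in((385,283),(370,325),(351,367)):
    u,v=u*.64,v*.64
    w=np.zeros_like(m); cv2.circle(w,(int(u),int(v)),12,1,-1)
    k=(m&w); ys,xs=np.nonzero(k)
    print(len(xs),xs.mean(),ys.mean(),xs.min(),xs.max(),ys.min(),ys.max(), pix2w(im,xs.mean(),ys.mean(),12).round(1))
```

```text
323 246.19195046439629 178.53869969040247 234 258 169 188 [665.2 -10.6  12. ]
208 236.41346153846155 207.07692307692307 229 244 196 215 [562.4  25.3  12. ]
213 225.2112676056338 234.36150234741785 214 233 227 242 [465.3  65.9  12. ]
```

View pics/c1.png

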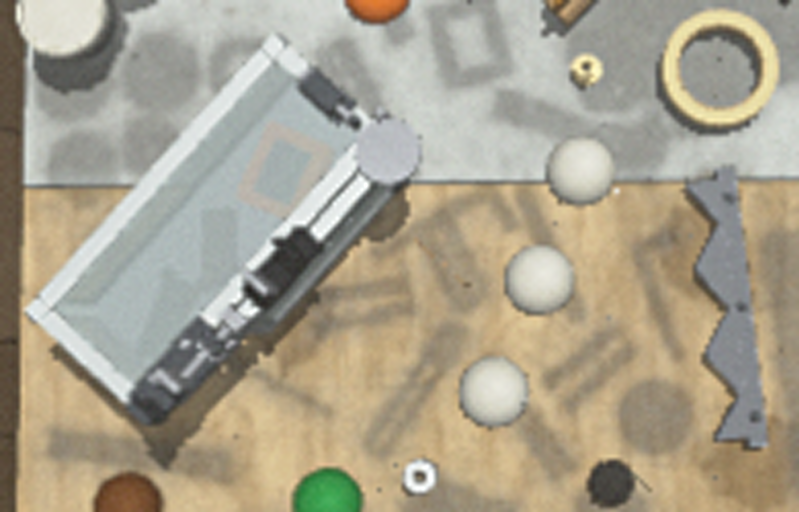

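The crop confirms the three white domes as plain caps at crop (580,170), (540,279) and (494,391). The strip's tooth tips are near (688,188), (697,272), (706,355) and (716,440). The hutch's cam disc is at (388,150), and its back corners are at (275,38) and (30,310).

```bash
cat >> h.py <<'E'
from scipy.optimize import least_squares
def c2r(u,v): return (u+.5)/4.1-.5+105,(v+.5)/4.1-.5+140
def fit2(loc,wor):
    L,W=np.array(loc,float)[:,:2],np.array(wor,float)[:,:2]
    f=lambda p:(np.c_[np.cos(p[2])*L[:,0]-np.sin(p[2])*L[:,1]+p[0],np.sin(p[2])*L[:,0]+np.cos(p[2])*L[:,1]+p[1]]-W).ravel()
    best=min((least_squares(f,[*W.mean(0),t]) for t in(0,1.5,3,4.5)),key=lambda r:r.cost)
    return best.x,f(best.x).reshape(-1,2)
def tf(p,x,y): return np.array([np.cos(p[2])*x-np.sin(p[2])*y+p[0],np.sin(p[2])*x+np.cos(p[2])*y+p[1]])
E
python3 - <<'E'
from h import *
im=shot("top")
for c in((580,170),(540,279),(494,391)): print("cap",pix2w(im,*c2r(*c),10).round(1))
print("teeth");T=[pix2w(im,*c2r(*c),18) for c in((688,188),(697,272),(706,355),(716,440))]
print(np.round(T,1)); print("back",[pix2w(im,*c2r(*c),18).round(1) for c in((735,168),(766,446))])
hp=[((0,0),(388,150),145),((136,-10),(275,36),125),((136,290),(28,311),125),((10,290),(135,420),125)]
p,r=fit2([h[0] for h in hp],[pix2w(im,*c2r(*h[1]),h[2]) for h in hp]); print("hutch",p,r.round(1))
print("disc",pix2w(im,*c2r(388,150),145))
# zoomed picture: hutch front + strip
a=im["image"][...,::-1]
z=cv2.resize(a[178:246,132:216],None,fx=8,fy=8,interpolation=cv2.INTER_CUBIC)
for y in range(0,200,10):
    pass
s=cv2.resize(a[178:252,270:296],None,fx=7,fy=7,interpolation=cv2.INTER_CUBIC)
c=np.zeros((545,672+100,3),np.uint8); c[:544,:672]=z[:544]; 
cv2.imwrite("pics/h8.png",z)
si=shot("side"); print("side hinge/grip",w2pix(si,[*tf(p,0,119),165]))
E
```

```text
cap [656.2 -10.1  10. ]
cap [560.4  25.7  10. ]
cap [462.9  66.5  10. ]
teeth
[[ 638.6 -104.7   18. ]
 [ 565.  -111.6   18. ]
 [ 492.8 -118.4   18. ]
 [ 419.5 -126.1   18. ]]
back [array([ 655.9, -146.2,   18. ]), array([ 413.9, -169.3,   18. ])]
hutch [657.47262248 139.77773397   0.83621906] [[-1.6  0.5]
 [ 0.5 -0.5]
 [-0.9  2.7]
 [ 2.  -2.7]]
disc [659.0481311  139.23173534 145.        ]
side hinge/grip [172.17381177 197.75429142]
```

View pics/h8.png

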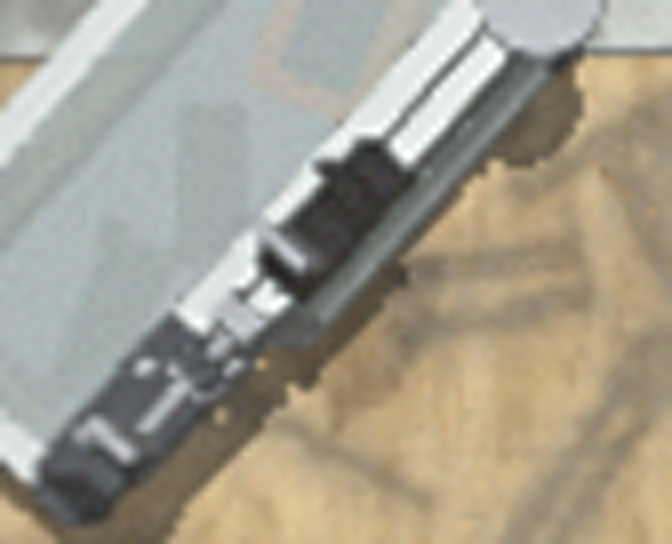

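The zoom shows the steel paddle's top at (285,250), the black paddle around (370,160), and two bright lug strips on the bolt block at (163,405) and (105,440). I'll check these against the model.

```bash
cat >> h.py <<'E'
def inv(p,w): 
    d=np.array(w[:2])-p[:2]; c,s=np.cos(p[2]),np.sin(p[2]); return np.array([c*d[0]+s*d[1],-s*d[0]+c*d[1]])
H=np.array([657.5,139.8,.8362])
E
python3 - <<'E'
from h import *
im=shot("top"); si=shot("side")
z2=lambda u,v:((u+.5)/8-.5+132,(v+.5)/8-.5+178)
for n,u,v,h in(("steel paddle",285,250,179),("blackpad",370,165,179),("strip A end1",140,430,179),("A mid",163,405,179),("A end2",190,380,179),("B mid",105,440,179),("B e1",80,428,179),("B e2",128,460,179),("staple",235,325,151),("blk front corner",90,515,145),("blk left corner",40,475,145),("blk top",170,320,145),("gate end low",305,340,125)):
    print(n,inv(H,pix2w(im,*z2(u,v),h)).round(1))
b=np.array(si["image"][...,::-1])
c=cv2.resize(b[175:260,105:210],None,fx=7,fy=7,interpolation=cv2.INTER_CUBIC)
cv2.imwrite("pics/s7.png",c)
for n,x,y in (("grip fixed",0,108),("grip slide",0,142)):
    print(n,(w2pix(si,[*tf(H,x,y),179])-[105,175])*7)
E
```

```text
steel paddle [  0.4 140.8]
blackpad [-2.1 94.1]
strip A end1 [ -4.5 230.3]
A mid [ -4.7 217.1]
A end2 [ -6.  202.9]
B mid [  3.1 242.3]
B e1 [ 13.6 245.4]
B e2 [ -8.9 242. ]
staple [  0.7 180.2]
blk front corner [ -5.8 276.3]
blk left corner [ 20.2 278.1]
blk top [ 23.  197.3]
gate end low [-19.9 170. ]
grip fixed [481.01484766 126.42446141]
grip slide [433.98778218 168.17292777]
```

View pics/s7.png

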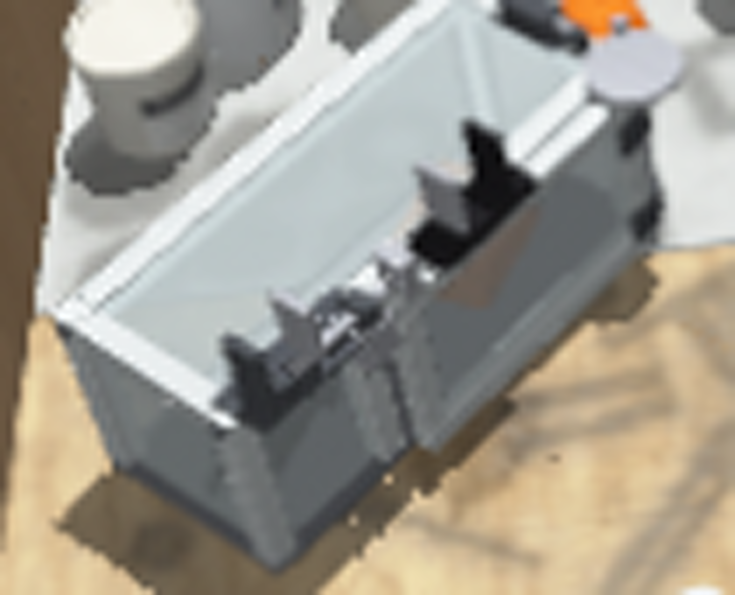

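Side crop: the steel paddle's top edge is at about (440,187) and the black paddle's at (485,130). The inner steel lug's top edge is at about (296,318) and the dark fixed lug's at about (250,360).

Run:
```python
from h import *
im=shot("top"); si=shot("side")
s2=lambda u,v:((u+.5)/7-.5+105,(v+.5)/7-.5+175)
z2=lambda u,v:((u+.5)/8-.5+132,(v+.5)/8-.5+178)
for n,u,v in(("steel pad L",418,168),("steel pad R",465,207),("black pad L",466,122),("black pad R",508,155),("lug in L",270,294),("lug in R",320,342),("lug out L",226,336),("lug out R",272,378)): print(n,inv(H,pix2w(si,*s2(u,v),179)).round(1))
print("disc side",inv(H,pix2w(si,*s2(633,68),145)))
for u,v in((50,480),(95,500),(75,490)): print(inv(H,pix2w(im,*z2(u,v),179)).round(1))
for u,v in((380,140),(412,170)): print("blackpad",inv(H,pix2w(im,*z2(u,v),179)).round(1))
# strip fit
T=[[638.6,-104.7],[565,-111.6],[492.8,-118.4],[419.5,-126.1]]
for sgn in(1,): 
    p,r=fit2([(-112.5,0),(-37.5,0),(37.5,0),(112.5,0)],T); print("strip",p,r.round(1))
    for x in(-75,0,75): print("pocket",tf(p,x,11.6).round(1))
```

```text
steel pad L [  9.2 145.7]
steel pad R [-27.5 151.7]
black pad L [ 10.9 109.3]
black pad R [-21.6 114.2]
lug in L [ 11.4 244.9]
lug in R [-28.9 252.4]
lug out L [ 10. 275.]
lug out R [-25.7 280.5]
disc side [-8.32240957  9.68376039]
[  8.7 268.1]
[ -9.7 262. ]
[ -1.3 264.4]
blackpad [ 1.6 84.2]
blackpad [-15.8  84.6]
strip [ 528.975      -115.2           3.23861402] [[ 2.3  0.4]
 [ 1.3  0. ]
 [-1.1 -0.4]
 [-2.5  0. ]]
pocket [ 604.7 -119.5]
pocket [ 530.1 -126.7]
pocket [ 455.5 -134. ]
```

The strip, caps and hutch agree with the given sizes: grip steel paddle at y≈142, bolt point at y≈267. I'll turn the tool so its closing line lies along the strip, with the fingers half open, and push each cap with both fingertips.

```bash
python3 -m pendant '[[0,0,0,0,0,-8.2,0.05],[0,0,0,0,0,-8.2,0.05],[0,0,0,0,0,-8.2,0.05],[0,0,0,0,0,-8.2,0.05],[0,0,0,0,0,-8.2,0.05],[0,0,0,0,0,-8.2,0.05],[0,0,0,0,0,-8.2,0.05],[0,0,0,0,0,-8.2,0.05],[0,0,0,0,0,-8.2,0.05],[0,0,0,0,0,0,0.05]]'
cat >> h.py <<'E'
def go(x,y,z=None,yaw=None):
    "shift needed in tool axes (m) to world target; prints"
    s=arm.read_state(); M=R.from_quat(s["ee_rot"]).as_matrix(); p=s["position"]
    d=np.array([x,y,p[2] if z is None else z])-p
    print("t",round(s["clock"],1),"pos",p.round(1),"yaw_y",np.degrees(np.arctan2(M[1,1],M[0,1])).round(1),"tz",M[:,2].round(3),"shift mm",(M.T@d).round(1),"F",s["contact_force"].round(1),"w",round(s["gripper_width"],1),"gf",s["grasp_force"])
E
python3 -c "
from h import *
go(560,-380,256);go(652,35,120)"
```

```text
clock: 1.45
position: [230.6, -580.9, 256.3]
ee_rot: [0.74, -0.673, -0.0, -0.0]
contact_force: [0.2, 0.1, -0.1]
gripper_width: 49.7
grasp_force: 0.0
t 1.4 pos [ 230.6 -580.9  256.3] yaw_y -174.6 tz [ 0.  0. -1.] shift mm [-1.688e+02 -3.470e+02  3.000e-01] F [ 0.2  0.1 -0.1] w 49.7 gf 0.0
t 1.4 pos [ 230.6 -580.9  256.3] yaw_y -174.6 tz [ 0.  0. -1.] shift mm [-573.2 -477.9  136.3] F [ 0.2  0.1 -0.1] w 49.7 gf 0.0
```

```bash
python3 -m pendant '[[-0.036,-0.03,0,0,0,0,0.05],[-0.036,-0.03,0,0,0,0,0.05],[-0.036,-0.03,0,0,0,0,0.05],[-0.036,-0.03,0,0,0,0,0.05],[-0.036,-0.03,0,0,0,0,0.05],[-0.036,-0.03,0,0,0,0,0.05],[-0.036,-0.03,0,0,0,0,0.05],[-0.036,-0.03,0,0,0,0,0.05],[-0.036,-0.03,0,0,0,0,0.05],[-0.036,-0.03,0,0,0,0,0.05],[-0.036,-0.03,0.01,0,0,0,0.05],[-0.036,-0.03,0.02,0,0,0,0.05]]'
python3 -m pendant '[[-0.036,-0.03,0.02,0,0,0,0.05],[-0.036,-0.03,0.02,0,0,0,0.05],[-0.036,-0.03,0.02,0,0,0,0.05],[-0.033,-0.028,0.02,0,0,0,0.05],[0,0,0,0,0,0,0.05]]'
python3 - <<'E'
from h import *
go(652,35,30)
im=shot("top");a=im["image"][...,::-1]
cv2.imwrite("pics/p1.png",cv2.resize(a[150:260,180:310],None,fx=5.4,fy=5.4,interpolation=cv2.INTER_CUBIC)[:600])
E
```

```text
clock: 2.65
position: [549.4, -115.6, 228.4]
ee_rot: [0.739, -0.674, 0.002, -0.002]
contact_force: [1.1, -0.4, 0.6]
gripper_width: 50.3
grasp_force: 0.0
clock: 3.15
position: [650.9, 36.0, 143.4]
ee_rot: [0.74, -0.672, -0.001, 0.002]
contact_force: [-0.5, -0.5, -0.8]
gripper_width: 50.1
grasp_force: 0.0
t 3.1 pos [650.9  36.  143.4] yaw_y -174.5 tz [-0.005 -0.001 -1.   ] shift mm [  1.1  -1.5 113.4] F [-0.5 -0.5 -0.8] w 50.1 gf 0.0
```

```bash
python3 -m pendant '[[0,0,0.045,0,0,0,0.05],[0,0,0.045,0,0,0,0.05],[0,0,0.02,0,0,0,0.05],[0,0,0.003,0,0,0,0.05],[0.008,0,0,0,0,0,0.05],[0.006,0,0,0,0,0,0.05],[0.004,0,0,0,0,0,0.05]]'
python3 -m pendant '[[0.006,0.003,0,0,0,0,0.05],[0.006,0.004,0,0,0,0,0.05],[0.007,0.005,0,0,0,0,0.05],[0.007,0.006,0,0,0,0,0.05],[0.007,0.007,0,0,0,0,0.05],[0.006,0.007,0,0,0,0,0.05],[0.006,0.007,0,0,0,0,0.05],[0.006,0.007,0,0,0,0,0.05],[0.006,0.007,0,0,0,0,0.05],[0.005,0.006,0,0,0,0,0.05],[0.004,0.004,0,0,0,0,0.05],[0,0,0,0,0,0,0.05]]'
python3 - <<'E'
from h import *
go(602.5+2.8,-96.4+29.3,29)
im=shot("top");a=im["image"][...,::-1]
cv2.imwrite("pics/p1.png",cv2.resize(a[150:260,180:310],None,fx=5.4,fy=5.4,interpolation=cv2.INTER_CUBIC)[:600])
E
```

```text
clock: 3.9
position: [653.0, 13.2, 37.1]
ee_rot: [0.739, -0.673, 0.001, -0.002]
contact_force: [0.2, 0.0, -0.4]
gripper_width: 49.9
grasp_force: 0.0
clock: 5.1
position: [595.4, -58.3, 35.7]
ee_rot: [0.74, -0.673, 0.001, -0.001]
contact_force: [2.0, 0.7, 4.2]
gripper_width: 50.3
grasp_force: 2.4
t 5.1 pos [595.4 -58.3  35.7] yaw_y -174.6 tz [ 0.002  0.    -1.   ] shift mm [ 9.7 -9.   6.7] F [2.  0.7 4.2] w 50.3 gf 2.4177672780206194
```

View pics/p1.png

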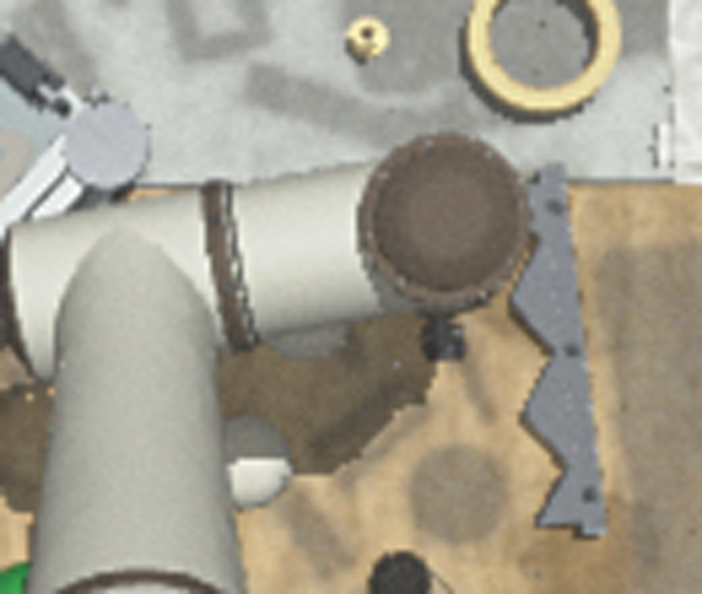

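```bash
python3 -m pendant '[[-0.015,0,0,0,0,0,0.05],[-0.01,-0.008,0.002,0,0,0,0.05],[0,0,0.004,0,0,0,0.05],[0,0,0.003,0,0,0,0.05],[0,0,0,0,0,0,0.05]]'
python3 -m pendant '[[0.01,0,0,0,0,0,0.05],[0.01,0,0,0,0,0,0.05],[0.005,0,0,0,0,0,0.05],[0.004,0,0,0,0,0,0.05],[0.003,0,0,0,0,0,0.05],[0.003,0,0,0,0,0,0.05],[0,0,0,0,0,0,0.05]]'
python3 - <<'E'
from h import *
go(602.5+2.8,-96.4+29.3,29)
E
```

```text
clock: 5.65
position: [599.8, -32.1, 24.4]
ee_rot: [0.74, -0.673, -0.001, 0.001]
contact_force: [-0.1, -0.0, 0.6]
gripper_width: 50.3
grasp_force: 0.0
clock: 6.35
position: [604.2, -67.1, 25.8]
ee_rot: [0.74, -0.673, -0.0, 0.0]
contact_force: [0.6, -0.1, 0.2]
gripper_width: 49.5
grasp_force: 0.0
t 6.3 pos [604.2 -67.1  25.8] yaw_y -174.6 tz [-0.  0. -1.] shift mm [ 0.1 -1.1 -3.2] F [ 0.6 -0.1  0.2] w 49.5 gf 0.028815366244998586
```

```bash
python3 -m pendant '[[0.002,0,0,0,0,0,0.05],[0.002,0,0,0,0,0,0.05],[0,0,0,0,0,0,0.05]]'
python3 -m pendant '[[0.002,0,0,0,0,0,0.05],[0.001,0,0,0,0,0,0.05],[0,0,0,0,0,0,0.05]]'
python3 -m pendant '[[0.002,0,0,0,0,0,0.05],[0.001,0,0,0,0,0,0.05],[0,0,0,0,0,0,0.05]]'
```

```text
clock: 6.65
position: [603.5, -70.1, 25.6]
ee_rot: [0.74, -0.673, -0.001, 0.001]
contact_force: [-3.0, 3.8, 2.1]
gripper_width: 49.9
grasp_force: 3.5
clock: 6.95
position: [603.4, -71.2, 25.6]
ee_rot: [0.74, -0.673, -0.002, -0.0]
contact_force: [-5.4, 11.6, 3.6]
gripper_width: 50.1
grasp_force: 7.1
clock: 7.25
position: [603.4, -72.0, 25.5]
ee_rot: [0.739, -0.673, -0.003, -0.001]
contact_force: [-5.9, 20.2, 5.0]
gripper_width: 50.0
grasp_force: 11.1
```

```bash
python3 -m pendant '[[0,0.002,0,0,0,0,0.05],[-0.005,0,0,0,0,0,0.05],[-0.025,0,0,0,0,0,0.05],[-0.03,0,-0.02,0,0,0,0.05],[-0.02,0.01,-0.04,0,0,0,0.05],[-0.03,0.01,0,0,0,0,0.05],[-0.03,0.008,0,0,0,0,0.05],[0,0,0,0,0,0,0.05]]'
python3 - <<'E'
from h import *
go(556,71,26)
E
```

```text
clock: 8.05
position: [561.6, 62.3, 86.6]
ee_rot: [0.741, -0.671, 0.0, -0.001]
contact_force: [0.7, -1.4, 0.5]
gripper_width: 50.3
grasp_force: 0.0
t 8.1 pos [561.6  62.3  86.6] yaw_y -174.3 tz [ 0.001  0.001 -1.   ] shift mm [-9.2  4.8 60.6] F [ 0.7 -1.4  0.5] w 50.3 gf 0.0
```

```bash
python3 -m pendant '[[-0.009,0.004,0.02,0,0,0,0.05],[0,0,0.025,0,0,0,0.05],[0,0,0.013,0,0,0,0.05],[0,0,0.002,0,0,0,0.05],[0.008,0,0,0,0,0,0.05],[0.007,0,0,0,0,0,0.05],[0,0,0,0,0,0,0.05]]'
python3 -m pendant '[[0.007,0.001,0,0,0,0,0.05],[0.008,0.002,0,0,0,0,0.05],[0.009,0.004,0,0,0,0,0.05],[0.01,0.004,0,0,0,0,0.05],[0.01,0.004,0,0,0,0,0.05],[0.01,0.004,0,0,0,0,0.05],[0.01,0.004,0,0,0,0,0.05],[0.01,0.004,0,0,0,0,0.05],[0.01,0.004,0,0,0,0,0.05],[0.01,0.004,0,0,0,0,0.05],[0.01,0.004,0,0,0,0,0.05],[0.008,0.003,0,0,0,0,0.05]]'
python3 - <<'E'
from h import *
go(528.8,-78.3,26)
E
```

```text
clock: 8.75
position: [559.2, 52.3, 26.7]
ee_rot: [0.739, -0.673, 0.0, -0.001]
contact_force: [0.1, 0.6, -0.2]
gripper_width: 50.0
grasp_force: 0.0
clock: 9.95
position: [527.3, -62.9, 25.9]
ee_rot: [0.74, -0.673, 0.0, -0.0]
contact_force: [0.5, 2.7, 4.7]
gripper_width: 50.0
grasp_force: 2.2
t 9.9 pos [527.3 -62.9  25.9] yaw_y -174.6 tz [ 0.  0. -1.] shift mm [15.5 -0.1 -0.1] F [0.5 2.7 4.7] w 50.0 gf 2.23480851855129
```

```bash
python3 -m pendant '[[0.004,0,0,0,0,0,0.05],[0.004,0,0,0,0,0,0.05],[0.003,0,0,0,0,0,0.05],[0.002,0,0,0,0,0,0.05],[0.001,0,0,0,0,0,0.05],[0,0,0,0,0,0,0.05]]'
python3 -m pendant '[[0.002,0,0,0,0,0,0.05],[0.001,0,0,0,0,0,0.05],[0,0,0,0,0,0,0.05]]'
```

```text
clock: 10.55
position: [528.4, -76.1, 25.7]
ee_rot: [0.74, -0.673, -0.0, 0.0]
contact_force: [-0.5, 1.9, 5.4]
gripper_width: 50.1
grasp_force: 2.5
clock: 10.85
position: [528.6, -77.9, 25.7]
ee_rot: [0.74, -0.673, -0.001, -0.0]
contact_force: [-1.0, 8.8, 5.8]
gripper_width: 50.2
grasp_force: 5.5
```

```bash
python3 -m pendant '[[0.002,0,0,0,0,0,0.05],[0.002,0,0,0,0,0,0.05],[0,0,0,0,0,0,0.05]]'
python3 -m pendant '[[-0.005,0,0,0,0,0,0.05],[-0.025,0,0,0,0,0,0.05],[-0.03,0,-0.02,0,0,0,0.05],[-0.03,0.01,-0.04,0,0,0,0.05],[-0.035,0.01,0,0,0,0,0.05],[-0.035,0.01,0,0,0,0,0.05],[-0.03,0.01,0,0,0,0,0.05],[0,0,0,0,0,0,0.05]]'
python3 - <<'E'
from h import *
go(460,111,26)
E
```

```text
clock: 11.15
position: [528.7, -79.4, 25.6]
ee_rot: [0.74, -0.673, -0.002, -0.001]
contact_force: [-3.2, 23.3, 7.0]
gripper_width: 50.2
grasp_force: 13.8
clock: 11.95
position: [469.7, 103.2, 84.3]
ee_rot: [0.741, -0.671, -0.001, 0.002]
contact_force: [0.6, -0.3, 0.2]
gripper_width: 49.9
grasp_force: 0.0
t 11.9 pos [469.7 103.2  84.3] yaw_y -174.3 tz [-0.003 -0.002 -1.   ] shift mm [-8.8  8.7 58.3] F [ 0.6 -0.3  0.2] w 49.9 gf 0.0
```

```bash
python3 -m pendant '[[-0.009,0.009,0.02,0,0,0,0.05],[0,0,0.025,0,0,0,0.05],[0,0,0.011,0,0,0,0.05],[0,0,0.002,0,0,0,0.05],[0.008,0,0,0,0,0,0.05],[0.007,0,0,0,0,0,0.05],[0,0,0,0,0,0,0.05]]'
python3 -m pendant '[[0.007,0.001,0,0,0,0,0.05],[0.009,0.002,0,0,0,0,0.05],[0.01,0.002,0,0,0,0,0.05],[0.01,0.002,0,0,0,0,0.05],[0.01,0.002,0,0,0,0,0.05],[0.01,0.002,0,0,0,0,0.05],[0.01,0.002,0,0,0,0,0.05],[0.01,0.002,0,0,0,0,0.05],[0.01,0.002,0,0,0,0,0.05],[0.01,0.002,0,0,0,0,0.05],[0.01,0.002,0,0,0,0,0.05],[0.01,0.002,0,0,0,0,0.05]]'
python3 - <<'E'
from h import *
go(454.1,-85.6,26)
E
```

```text
clock: 12.65
position: [463.7, 93.9, 27.7]
ee_rot: [0.739, -0.673, 0.0, -0.0]
contact_force: [-0.0, 0.9, 0.1]
gripper_width: 49.9
grasp_force: 0.0
clock: 13.85
position: [451.5, -23.5, 27.0]
ee_rot: [0.74, -0.673, 0.0, -0.0]
contact_force: [-0.2, 1.9, 1.8]
gripper_width: 49.9
grasp_force: 1.3
t 13.8 pos [451.5 -23.5  27. ] yaw_y -174.5 tz [ 0.  0. -1.] shift mm [62.1  3.3  1. ] F [-0.2  1.9  1.8] w 49.9 gf 1.32315767230466
```

```bash
python3 -m pendant '[[0.009,0.001,0,0,0,0,0.05],[0.01,0.001,0,0,0,0,0.05],[0.01,0.001,0,0,0,0,0.05],[0.01,0,0,0,0,0,0.05],[0.008,0,0,0,0,0,0.05],[0.005,0,0,0,0,0,0.05],[0.004,0,0,0,0,0,0.05],[0.003,0,0,0,0,0,0.05],[0,0,0,0,0,0,0.05]]'
python3 -m pendant '[[0.002,0,0,0,0,0,0.05],[0.001,0,0,0,0,0,0.05],[0,0,0,0,0,0,0.05]]'
```

```text
clock: 14.75
position: [454.1, -82.0, 27.0]
ee_rot: [0.74, -0.673, -0.0, 0.0]
contact_force: [0.1, 0.4, 1.3]
gripper_width: 50.0
grasp_force: 0.7
clock: 15.05
position: [454.3, -84.7, 26.9]
ee_rot: [0.74, -0.673, -0.0, 0.0]
contact_force: [0.8, 0.3, 1.0]
gripper_width: 49.8
grasp_force: 0.9
```

```bash
python3 -m pendant '[[0.002,0,0,0,0,0,0.05],[0.002,0,0,0,0,0,0.05],[0,0,0,0,0,0,0.05]]'
python3 -m pendant '[[0.001,0,0,0,0,0,0.05],[0.001,0,0,0,0,0,0.05],[0,0,0,0,0,0,0.05]]'
```

```text
clock: 15.35
position: [454.4, -87.9, 26.9]
ee_rot: [0.74, -0.673, -0.001, -0.0]
contact_force: [-1.2, 7.7, 2.6]
gripper_width: 50.0
grasp_force: 5.1
clock: 15.65
position: [454.4, -88.7, 26.9]
ee_rot: [0.739, -0.673, -0.001, -0.001]
contact_force: [-3.1, 16.2, 4.8]
gripper_width: 49.8
grasp_force: 8.7
```

```bash
python3 -m pendant '[[-0.005,0,0,0,0,0,0.05],[-0.025,0,0,0,0,0,0.05],[-0.02,0,-0.03,0,0,0,0.05],[0,0,-0.04,0,0,8,0.085],[0,0,-0.045,0,0,8,0.085],[0,0,-0.045,0,0,8,0.085],[0,0,-0.045,0,0,8,0.085],[0,0,-0.04,0,0,8,0.085],[0,0,0,0,0,7.5,0.085],[0,0,0,0,0,0,0.085]]'
python3 - <<'E'
from h import *
go(*tf(H,0,267),260)
im=shot("top");a=im["image"][...,::-1]; cv2.imwrite("raw2.png",a)
cv2.imwrite("pics/p2.png",cv2.resize(a[130:260,180:310],None,fx=4.6,fy=4.6,interpolation=cv2.INTER_CUBIC)[:600])
E
```

```text
clock: 16.65
position: [450.1, -41.0, 272.9]
ee_rot: [-0.406, 0.914, -0.0, 0.001]
contact_force: [-0.7, -0.3, -1.2]
gripper_width: 84.6
grasp_force: 0.0
t 16.6 pos [450.1 -41.  272.9] yaw_y 137.9 tz [ 0.002  0.001 -1.   ] shift mm [-273.2  234.2   13.2] F [-0.7 -0.3 -1.2] w 84.6 gf 0.0
```

```bash
python3 -m pendant '[[-0.03,0.026,0,0,0,0,0.085],[-0.03,0.026,0,0,0,0,0.085],[-0.03,0.026,0,0,0,0,0.085],[-0.03,0.026,0,0,0,0,0.085],[-0.03,0.026,0,0,0,0,0.085],[-0.03,0.026,0,0,0,0,0.085],[-0.03,0.026,0,0,0,0,0.085],[-0.03,0.026,0,0,0,0,0.085],[-0.033,0.026,0,0,0,0,0.085],[0,0,0,0,0,0,0.085]]'
python3 - <<'E'
from h import *
go(*tf(H,0,267),175)
im=shot("top");a=im["image"][...,::-1]
cv2.imwrite("pics/p3.png",cv2.resize(a[150:260,130:310],None,fx=4.4,fy=4.4,interpolation=cv2.INTER_CUBIC)[:600])
E
```

```text
clock: 17.7
position: [459.1, 322.1, 269.1]
ee_rot: [-0.409, 0.912, -0.001, -0.002]
contact_force: [0.0, -1.2, -0.4]
gripper_width: 85.2
grasp_force: 0.0
t 17.7 pos [459.1 322.1 269.1] yaw_y 138.3 tz [-0.002 -0.003 -1.   ] shift mm [ 2.  -2.4 94.1] F [ 0.  -1.2 -0.4] w 85.2 gf 0.0
```

View pics/p3.png

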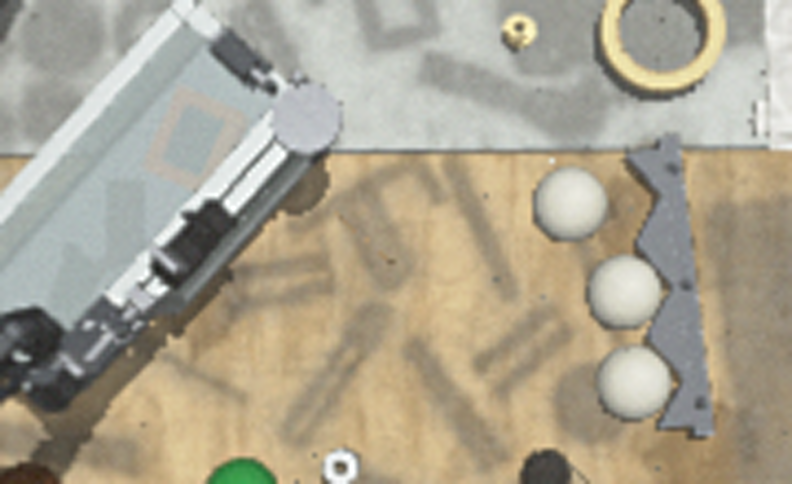

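The crop shows cap A out of its pocket at (570,203), dragged back when the fingers retreated. Caps B (625,291) and C (635,382) look close but perhaps a few mm short, so I'll measure.

```bash
cat >> h.py <<'E'
def caps(im,seeds):
    a=im["image"]; hsv=cv2.cvtColor(a,cv2.COLOR_RGB2HSV); out=[]
    for c in seeds:
        u0,v0=w2pix(im,[*c,10]); x0,y0=int(u0)-16,int(v0)-16
        g=cv2.resize(a[y0:y0+32,x0:x0+32],None,fx=8,fy=8,interpolation=cv2.INTER_CUBIC)
        g=cv2.medianBlur(cv2.cvtColor(g,cv2.COLOR_RGB2GRAY),5)
        q=cv2.HoughCircles(g,cv2.HOUGH_GRADIENT,1.5,100,param1=80,param2=12,minRadius=58,maxRadius=80)
        if q is None: out.append(None);continue
        u,v,r=q[0][0]; w=pix2w(im,(u+.5)/8-.5+x0,(v+.5)/8-.5+y0,8); out.append((w[:2].round(1),r/8)); 
    return out
E
python3 - <<'E'
from h import *
im=shot("top")
c=lambda u,v:pix2w(im,(u+.5)/4.4-.5+130,(v+.5)/4.4-.5+150,18)[:2]
print("caps by eye",[pix2w(im,(u+.5)/4.4-.5+130,(v+.5)/4.4-.5+150,8)[:2].round(1) for u,v in((570,203),(625,291),(635,382))])
print(caps(im,[c(570,203),c(625,291),c(635,382)]))
# fit strip outline via silhouette mask: bluish-grey vs wood
pts=[(628,157),(660,197),(638,245),(681,287),(648,336),(687,375),(660,430)]
for q in pts: print(c(*q).round(1))
print("back",c(683,150).round(1),c(714,436).round(1))
E
```

```text
caps by eye [array([602.7, -56.9]), array([ 530.3, -101.1]), array([ 456.2, -108.3])]
[(array([597.5, -52.8]), np.float32(7.45625)), (array([528.4, -98.6]), np.float32(8.7875)), (array([ 454.5, -108.9]), np.float32(7.98125))]
[ 639.3 -104.4]
[ 606.3 -130.1]
[ 567.4 -111.6]
[ 533. -146.]
[ 493.7 -118.7]
[ 462.  -149.8]
[ 418.1 -127.3]
back [ 644.6 -149.4] [ 412.9 -170.8]
```

```bash
python3 - <<'E'
from h import *
go(597,0,200)
E
python3 -m pendant '[[0.026,-0.03,0,0,0,0,0.02],[0.026,-0.03,0,0,0,0,0.02],[0.026,-0.03,0,0,0,0,0.02],[0.026,-0.03,0,0,0,0,0.02],[0.026,-0.03,0,0,0,0,0.02]]'
python3 - <<'E'
from h import *
go(597,0,200)
E
```

```text
t 17.8 pos [458.7 318.7 269.7] yaw_y 138.1 tz [-0.003 -0.004 -1.   ] shift mm [ 144.6 -315.7   70.4] F [ 0.4 -0.3 -0.5] w 84.7 gf 0.0
clock: 18.3
position: [482.7, 118.5, 271.4]
ee_rot: [-0.407, 0.914, -0.0, -0.001]
contact_force: [0.5, -0.9, -0.2]
gripper_width: 20.1
grasp_force: 0.0
t 18.3 pos [482.7 118.5 271.4] yaw_y 138.0 tz [-0.001 -0.001 -1.   ] shift mm [  11.4 -164.3   71.4] F [ 0.5 -0.9 -0.2] w 20.1 gf 0.0
```

```bash
python3 -m pendant '[[0.003,-0.041,0.01,0,0,0,0.02],[0.003,-0.041,0.02,0,0,0,0.02],[0.003,-0.041,0.02,0,0,0,0.02],[0.002,-0.041,0.02,0,0,0,0.02],[0,0,0,0,0,-8,0.02],[0,0,0,0,0,-8,0.02],[0,0,0,0,0,-8,0.02],[0,0,0.02,0,0,-8,0.02],[0,0,0.03,0,0,-8,0.02],[0,0,0.04,0,0,-7.5,0.02],[0,0,0,0,0,0,0.02]]'
python3 - <<'E'
from h import *
go(597,0,31)
E
```

```text
clock: 19.4
position: [593.0, 1.5, 106.3]
ee_rot: [0.739, -0.673, -0.004, 0.005]
contact_force: [-1.4, 0.1, 0.1]
gripper_width: 19.6
grasp_force: 0.0
t 19.4 pos [593.    1.5 106.3] yaw_y -174.7 tz [-0.014 -0.002 -1.   ] shift mm [ 1.8 -4.9 75.3] F [-1.4  0.1  0.1] w 19.6 gf 0.0
```

```bash
python3 -m pendant '[[0,-0.004,0.035,0,0,0,0.02],[0,0,0.03,0,0,0,0.02],[0,0,0.01,0,0,0,0.02],[0,0,0,0,0,0,0.02],[0.008,0,0,0,0,0,0.02],[0.008,0,0,0,0,0,0.02],[0.008,0,0,0,0,0,0.02],[0.008,0,0,0,0,0,0.02],[0.008,0,0,0,0,0,0.02],[0.007,0,0,0,0,0,0.02],[0.004,0,0,0,0,0,0.02],[0,0,0,0,0,0,0.02]]'
python3 - <<'E'
from h import *
go(600,-56,31)
E
```

```text
clock: 20.6
position: [606.8, -47.6, 36.9]
ee_rot: [0.74, -0.673, -0.0, 0.0]
contact_force: [1.0, 0.4, -0.4]
gripper_width: 20.2
grasp_force: 0.0
t 20.6 pos [606.8 -47.6  36.9] yaw_y -174.6 tz [-0. -0. -1.] shift mm [7.8 7.5 5.9] F [ 1.   0.4 -0.4] w 20.2 gf 0.0
```

```bash
python3 -m pendant '[[-0.015,0,0,0,0,0,0.02],[0,0.005,0.004,0,0,0,0.02],[0,0,0.002,0,0,0,0.02],[0.008,0,0,0,0,0,0.02],[0.006,0,0,0,0,0,0.02],[0.005,0,0,0,0,0,0.02],[0.004,0,0,0,0,0,0.02],[0,0,0,0,0,0,0.02]]'
python3 -m pendant '[[0.003,0,0,0,0,0,0.02],[0.001,0,0,0,0,0,0.02],[0,0,0,0,0,0,0.02]]'
python3 -m pendant '[[0.002,0,0,0,0,0,0.02],[0.001,0,0,0,0,0,0.02],[0,0,0,0,0,0,0.02]]'
```

```text
clock: 21.4
position: [602.3, -54.4, 30.9]
ee_rot: [0.739, -0.673, -0.001, -0.001]
contact_force: [-1.2, 7.7, 0.4]
gripper_width: 20.0
grasp_force: 3.4
clock: 21.7
position: [602.3, -55.3, 30.8]
ee_rot: [0.74, -0.673, -0.002, -0.001]
contact_force: [-5.4, 18.8, 2.5]
gripper_width: 20.1
grasp_force: 8.6
clock: 22.0
position: [602.3, -55.9, 30.8]
ee_rot: [0.74, -0.672, -0.003, -0.002]
contact_force: [-6.1, 29.5, 4.2]
gripper_width: 20.3
grasp_force: 13.1
```

```bash
python3 -m pendant '[[-0.008,0,0,0,0,0,0.02],[-0.002,0.003,0,0,0,0,0.02],[0.004,0,0,0,0,0,0.02],[0.003,0,0,0,0,0,0.02],[0.002,0,0,0,0,0,0.02],[0,0,0,0,0,0,0.02]]'
python3 -m pendant '[[0.001,0,0,0,0,0,0.02],[0.001,0,0,0,0,0,0.02],[0,0,0,0,0,0,0.02]]'
```

```text
clock: 22.6
position: [598.7, -55.8, 30.9]
ee_rot: [0.74, -0.673, -0.003, -0.002]
contact_force: [-8.6, 32.2, 6.4]
gripper_width: 20.0
grasp_force: 15.3
clock: 22.9
position: [598.7, -56.1, 30.8]
ee_rot: [0.74, -0.673, -0.004, -0.002]
contact_force: [-10.0, 38.2, 6.8]
gripper_width: 20.1
grasp_force: 17.8
```

```bash
python3 -m pendant '[[-0.006,0,0,0,0,0,0.02],[-0.012,0,0,0,0,0,0.02],[0,0.035,0,0,0,0,0.02],[0,0.04,0,0,0,0,0.02],[0,0,0,0,0,0,0.02],[0.006,0,0,0,0,0,0.02],[0.004,0,0,0,0,0,0.02],[0,0,0,0,0,0,0.02]]'
python3 -c "
from h import *
go(525,-63.3,31)"
```

```text
clock: 23.7
position: [526.3, -63.6, 31.1]
ee_rot: [0.739, -0.673, 0.0, -0.0]
contact_force: [0.1, -0.1, -0.4]
gripper_width: 19.9
grasp_force: 0.0
t 23.7 pos [526.3 -63.6  31.1] yaw_y -174.6 tz [ 0.001  0.    -1.   ] shift mm [-0.5  1.2  0.1] F [ 0.1 -0.1 -0.4] w 19.9 gf 0.0
```

```bash
python3 -m pendant '[[0.001,0,0,0,0,0,0.02],[0.001,0,0,0,0,0,0.02],[0,0,0,0,0,0,0.02]]'
python3 -m pendant '[[0.001,0,0,0,0,0,0.02],[0.001,0,0,0,0,0,0.02],[0,0,0,0,0,0,0.02]]'
python3 -m pendant '[[0.001,0,0,0,0,0,0.02],[0.001,0,0,0,0,0,0.02],[0,0,0,0,0,0,0.02]]'
```

```text
clock: 24.0
position: [525.6, -64.7, 30.9]
ee_rot: [0.74, -0.673, 0.0, -0.0]
contact_force: [-0.1, 0.3, -0.7]
gripper_width: 20.3
grasp_force: 0.1
clock: 24.3
position: [525.5, -65.7, 31.0]
ee_rot: [0.74, -0.673, -0.0, -0.001]
contact_force: [-0.5, 5.1, -0.3]
gripper_width: 20.2
grasp_force: 2.6
clock: 24.6
position: [525.6, -66.3, 31.0]
ee_rot: [0.74, -0.673, -0.001, -0.001]
contact_force: [-2.0, 14.2, 2.3]
gripper_width: 20.2
grasp_force: 6.0
```

```bash
python3 -m pendant '[[0.001,0,0,0,0,0,0.02],[0,0,0,0,0,0,0.02],[-0.006,0,0,0,0,0,0.02],[-0.012,0,0,0,0,0,0.02],[0,0.035,0,0,0,0,0.02],[0,0.04,0,0,0,0,0.02],[0,0,0,0,0,0,0.02],[0.006,0,0,0,0,0,0.02],[0.007,0,0,0,0,0,0.02],[0,0,0,0,0,0,0.02]]'
python3 -m pendant '[[0.001,0,0,0,0,0,0.02],[0.001,0,0,0,0,0,0.02],[0,0,0,0,0,0,0.02]]'
python3 -m pendant '[[0.001,0,0,0,0,0,0.02],[0.001,0,0,0,0,0,0.02],[0,0,0,0,0,0,0.02]]'
```

```text
clock: 25.6
position: [451.9, -72.4, 31.1]
ee_rot: [0.74, -0.673, 0.0, -0.001]
contact_force: [0.2, 1.4, 0.6]
gripper_width: 20.0
grasp_force: 0.1
clock: 25.9
position: [451.2, -73.5, 31.0]
ee_rot: [0.74, -0.673, 0.0, -0.0]
contact_force: [-0.3, 4.3, 1.2]
gripper_width: 20.1
grasp_force: 1.8
clock: 26.2
position: [450.8, -74.4, 31.0]
ee_rot: [0.74, -0.673, -0.0, -0.001]
contact_force: [-2.2, 11.6, 1.5]
gripper_width: 20.2
grasp_force: 5.8
```

```bash
python3 -m pendant '[[0.001,0,0,0,0,0,0.02],[0,0,0,0,0,0,0.02],[-0.006,0,0,0,0,0,0.02],[-0.014,0,0,0,0,0,0.02],[0,-0.04,0,0,0,0,0.02],[0,-0.04,0,0,0,0,0.02],[0,-0.04,0,0,0,0,0.02],[0,-0.022,0,0,0,0,0.02],[0,0,0,0,0,0,0.02]]'
python3 - <<'E'
from h import *
go(595,-52,31)
im=shot("top");si=shot("side")
print(caps(im,[(603,-95),(529,-102),(455,-109)]))
a,b=im["image"][...,::-1],si["image"][...,::-1]
u,v=w2pix(si,[528,-110,10]).astype(int)
c=np.hstack([cv2.resize(a[165:255,255:300],None,fx=6,fy=6,interpolation=cv2.INTER_CUBIC),cv2.resize(b[v-45:v+45,u-40:u+40],None,fx=6,fy=6,interpolation=cv2.INTER_CUBIC)])
cv2.imwrite("pics/chk.png",c[:,:800]); print(c.shape)
E
```

```text
clock: 27.1
position: [593.6, -43.3, 30.7]
ee_rot: [0.74, -0.673, 0.001, -0.001]
contact_force: [-0.5, 1.0, 0.1]
gripper_width: 19.8
grasp_force: 0.0
t 27.1 pos [593.6 -43.3  30.7] yaw_y -174.5 tz [ 0.002 -0.    -1.   ] shift mm [ 8.8 -0.6 -0.3] F [-0.5  1.   0.1] w 19.8 gf 0.0
[(array([604.6, -92.4]), np.float32(8.16875)), (array([529.5, -97.9]), np.float32(8.8625)), (array([ 455.9, -105.7]), np.float32(9.06875))]
(540, 750, 3)
```

View pics/chk.png

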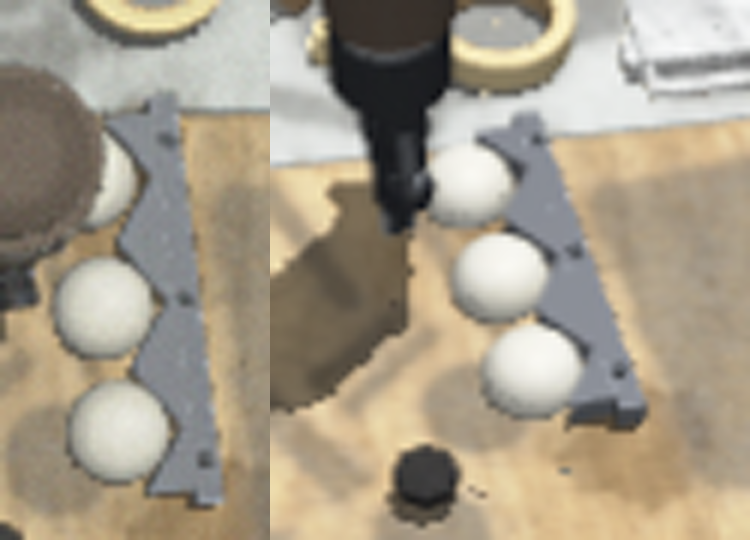

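All three caps now sit in the pockets, evenly spaced in the side view at (468,184), (500,277) and (532,370). I'll give cap A one more centred push to be sure.

```bash
python3 -m pendant '[[0,-0.006,0,0,0,0,0.02],[0.008,0,0,0,0,0,0.02],[0.003,0,0,0,0,0,0.02],[0.001,0,0,0,0,0,0.02],[0,0,0,0,0,0,0.02]]'
python3 -m pendant '[[0.001,0,0,0,0,0,0.02],[0.001,0,0,0,0,0,0.02],[0,0,0,0,0,0,0.02]]'
python3 -m pendant '[[0.001,0.001,0,0,0,0,0.02],[0.001,0.001,0,0,0,0,0.02],[0,0,0,0,0,0,0.02]]'
```

```text
clock: 27.7
position: [596.7, -54.1, 31.0]
ee_rot: [0.74, -0.673, -0.001, -0.0]
contact_force: [-1.2, 4.6, 0.3]
gripper_width: 20.0
grasp_force: 2.7
clock: 28.0
position: [596.6, -54.6, 31.0]
ee_rot: [0.74, -0.673, -0.001, -0.0]
contact_force: [-2.7, 11.2, 1.8]
gripper_width: 20.2
grasp_force: 5.5
clock: 28.3
position: [594.5, -55.7, 31.0]
ee_rot: [0.74, -0.673, -0.002, -0.001]
contact_force: [-3.9, 15.4, 2.9]
gripper_width: 20.0
grasp_force: 8.0
```

```bash
python3 -m pendant '[[-0.006,0,0,0,0,0,0.02],[-0.02,0,0,0,0,0,0.02],[-0.03,0,-0.035,0,0,0,0.02],[-0.03,0,-0.045,0,0,0,0.02],[-0.03,0,-0.045,0,0,8,0.02],[0,0,-0.045,0,0,8,0.02],[0,0,-0.045,0,0,8,0.085],[0,0,-0.03,0,0,8,0.085],[0,0,0,0,0,8,0.085],[0,0,0,0,0,7.5,0.085],[0,0,0,0,0,0,0.085]]'
cat >> h.py <<'E'
def capfit(im,seeds,z=12,thr=60):
    a=im["image"]; out=[]
    for c in seeds:
        u0,v0=w2pix(im,[*c,14]); x0,y0=int(u0)-18,int(v0)-18
        g=cv2.resize(a[y0:y0+36,x0:x0+36],None,fx=8,fy=8,interpolation=cv2.INTER_CUBIC)
        hs=cv2.cvtColor(g,cv2.COLOR_RGB2HSV); m=((hs[...,1]<thr)&(hs[...,2]>135)).astype(np.uint8)
        m=cv2.morphologyEx(m,cv2.MORPH_OPEN,np.ones((25,25),np.uint8))
        n,l,st,ce=cv2.connectedComponentsWithStats(m); 
        k=1+np.argmax(st[1:,4]); cn=max(cv2.findContours((l==k).astype(np.uint8),0,1)[0],key=cv2.contourArea)
        (u,v),r=cv2.minEnclosingCircle(cn); w=ce[k]
        out.append((pix2w(im,(w[0]+.5)/8-.5+x0,(w[1]+.5)/8-.5+y0,z)[:2].round(1),(ce[k]/8+[x0,y0]).round(2),st[k,4]//64,round(r/8,1)))
    return out
E
python3 - <<'E'
from h import *
for n in("top","side"):
    im=shot(n); print(n); [print(x) for x in capfit(im,[(603,-96),(528.5,-103.5),(454,-111)])]
go(*tf(H,0,267),260)
E
```

```text
clock: 29.4
position: [585.0, 51.5, 269.6]
ee_rot: [-0.406, 0.914, -0.0, 0.0]
contact_force: [-0.0, 0.4, 0.2]
gripper_width: 84.9
grasp_force: 0.0
top
(array([656.5, -97.7]), array([270.75, 181.14]), np.int32(280), 18.3)
(array([ 531.1, -102.2]), array([272.46, 215.93]), np.int32(207), 8.8)
(array([ 457.6, -110.2]), array([274.96, 236.54]), np.int32(212), 8.7)
side
(array([ 634.7, -101.5]), array([261.27, 204.58]), np.int32(688), 22.9)
(array([ 515.3, -119.5]), array([270.74, 227.8 ]), np.int32(305), 15.8)
(array([ 483.6, -119.8]), array([272.23, 234.53]), np.int32(525), 17.5)
t 29.5 pos [585.1  51.6 269.1] yaw_y 138.1 tz [-0. -0. -1.] shift mm [-114.8  272.1    9.1] F [-0.  -0.  -0.8] w 84.8 gf 0.0
```

Run:
```python
from h import *
from scipy.ndimage import map_coordinates
for n,F in(("top",1),("side",1)):
    im=shot(n); g=cv2.cvtColor(im["image"],cv2.COLOR_RGB2GRAY).astype(float)
    g=cv2.GaussianBlur(g,(0,0),.7)
    print(n)
    th=np.linspace(0,2*np.pi,120,endpoint=False)
    for x0,y0 in((603,-96),(528.5,-103.5),(454,-111)):
        # rim circle (z=6, r=31) projected; maximise radial gradient inside->outside
        best=None
        for dx in np.arange(-12,12.1,1):
            for dy in np.arange(-12,12.1,1):
                P=lambda r:np.array([w2pix(im,[x0+dx+r*np.cos(t),y0+dy+r*np.sin(t),6]) for t in th[::3]])
                a,b=P(28.5),P(34)
                gr=np.abs(map_coordinates(g,[a[:,1],a[:,0]],order=1)-map_coordinates(g,[b[:,1],b[:,0]],order=1))
                s=np.median(gr)+gr.mean()
                if best is None or s>best[0]: best=(s,x0+dx,y0+dy)
        print(np.round(best,1))
```

```text
top
[ 48.7 603.  -90. ]
[ 67.  527.5 -98.5]
[  48.9  453.  -107. ]
side
[ 50.3 613.  -92. ]
[  63.8  535.5 -100.5]
[  65.6  461.  -110. ]
```

A may still be leaning on its +x flank a mm or two short. From this yaw, the tool's x points straight into that flank's exit, so I'll give it one corrective nudge from the outer side.

```bash
python3 -c "
from h import *
go(642,-50,32)"
python3 -m pendant '[[0.01,-0.036,0,0,0,0,0.012],[0.01,-0.036,0,0,0,0,0.012],[0.01,-0.034,0.02,0,0,0,0.012],[0.008,-0.004,0.04,0,0,0,0.012],[0,0,0.04,0,0,0,0.012],[0,0,0.045,0,0,0,0.012],[0,0,0.04,0,0,0,0.012],[0,0,0,0,0,0,0.012]]'
python3 -c "
from h import *
go(642,-50,32)"
```

```text
t 29.6 pos [585.2  51.7 269. ] yaw_y 138.0 tz [-0.001 -0.    -1.   ] shift mm [  37.5 -110.3  236.9] F [ 0.2 -0.3  0.6] w 84.8 gf 0.0
clock: 30.4
position: [637.2, -50.4, 77.5]
ee_rot: [-0.406, 0.914, 0.002, -0.007]
contact_force: [-1.2, 0.7, 0.4]
gripper_width: 12.0
grasp_force: 0.0
t 30.4 pos [637.2 -50.4  77.5] yaw_y 137.9 tz [-0.014 -0.001 -1.   ] shift mm [-4.  -3.7 45.4] F [-1.2  0.7  0.4] w 12.0 gf 0.0
```

```bash
python3 -m pendant '[[-0.004,-0.003,0.02,0,0,0,0.012],[0,0,0.02,0,0,0,0.012],[0,0,0.005,0,0,0,0.012],[0.004,0,0,0,0,0,0.012],[0.004,0,0,0,0,0,0.012],[0,0,0,0,0,0,0.012]]'
python3 -m pendant '[[0.003,0,0,0,0,0,0.012],[0,0,0,0,0,0,0.012]]'
python3 -m pendant '[[0.003,0,0,0,0,0,0.012],[0,0,0,0,0,0,0.012]]'
```

```text
clock: 31.0
position: [641.6, -55.3, 41.0]
ee_rot: [-0.406, 0.914, -0.0, 0.001]
contact_force: [-0.2, 0.5, 0.6]
gripper_width: 12.0
grasp_force: 0.0
clock: 31.2
position: [639.2, -57.3, 40.0]
ee_rot: [-0.406, 0.914, -0.0, 0.0]
contact_force: [0.1, -0.6, -0.4]
gripper_width: 11.9
grasp_force: 0.0
clock: 31.4
position: [636.9, -59.5, 39.3]
ee_rot: [-0.406, 0.914, 0.0, -0.0]
contact_force: [0.3, -0.4, 0.3]
gripper_width: 12.2
grasp_force: 0.0
```

```bash
python3 -m pendant '[[0,0,0.007,0,0,0,0.012],[0.003,0,0,0,0,0,0.012],[0.003,0,0,0,0,0,0.012],[0,0,0,0,0,0,0.012]]'
python3 -m pendant '[[0.002,0,0,0,0,0,0.012],[0.001,0,0,0,0,0,0.012],[0,0,0,0,0,0,0.012]]'
python3 -m pendant '[[0.002,0,0,0,0,0,0.012],[0,0,0,0,0,0,0.012]]'
```

```text
clock: 31.8
position: [632.7, -64.1, 32.0]
ee_rot: [-0.406, 0.914, 0.0, -0.0]
contact_force: [0.2, -0.5, 0.2]
gripper_width: 11.9
grasp_force: 0.0
clock: 32.1
position: [631.2, -66.0, 32.4]
ee_rot: [-0.406, 0.914, -0.0, 0.0]
contact_force: [-0.1, 0.7, -0.3]
gripper_width: 12.3
grasp_force: 0.1
clock: 32.3
position: [630.7, -66.8, 32.7]
ee_rot: [-0.406, 0.914, -0.0, 0.001]
contact_force: [0.8, 2.4, 0.2]
gripper_width: 11.8
grasp_force: 1.6
```

```bash
python3 -m pendant '[[0.002,0,0,0,0,0,0.012],[0,0,0,0,0,0,0.012]]'
python3 -m pendant '[[0.002,0,0,0,0,0,0.012],[0,0,0,0,0,0,0.012]]'
```

```text
clock: 32.5
position: [630.6, -67.4, 33.2]
ee_rot: [-0.407, 0.914, -0.0, 0.003]
contact_force: [2.4, 6.8, -0.0]
gripper_width: 12.0
grasp_force: 3.4
clock: 32.7
position: [630.5, -67.7, 33.6]
ee_rot: [-0.407, 0.914, -0.0, 0.005]
contact_force: [3.4, 10.7, 1.1]
gripper_width: 12.1
grasp_force: 5.1
```

```bash
python3 -m pendant '[[-0.006,0,0,0,0,0,0.012],[-0.02,0,0,0,0,0,0.012],[-0.01,0,-0.045,0,0,0,0.085],[0,0,-0.048,0,0,0,0.085],[0,0,-0.048,0,0,0,0.085],[0,0.01,-0.048,0,0,0,0.085],[0,0.03,-0.04,0,0,0,0.085],[-0.01,0.035,-0.01,0,0,0,0.085],[-0.01,0.035,0,0,0,0,0.085],[-0.01,0.035,0,0,0,0,0.085],[-0.01,0.035,0,0,0,0,0.085],[-0.01,0.035,0,0,0,0,0.085]]'
python3 -c "
from h import *
go(*tf(H,0,267),250)"
```

```text
clock: 33.9
position: [523.7, 137.6, 271.0]
ee_rot: [-0.406, 0.914, -0.0, -0.001]
contact_force: [0.4, 0.3, -0.0]
gripper_width: 84.8
grasp_force: 0.0
t 33.9 pos [523.7 137.6 271. ] yaw_y 137.9 tz [-0.001 -0.001 -1.   ] shift mm [-91.4 169.1  20.8] F [ 0.4  0.3 -0. ] w 84.8 gf 0.0
```

```bash
python3 -m pendant '[[-0.019,0.035,0,0,0,0,0.085],[-0.019,0.035,0,0,0,0,0.085],[-0.019,0.035,0,0,0,0,0.085],[-0.019,0.034,0,0,0,0,0.085],[-0.015,0.03,0,0,0,0,0.085],[0,0,0,0,0,0,0.085]]'
python3 - <<'E'
from h import *
go(*tf(H,0,267),175)
im=shot("top");si=shot("side")
a,b=im["image"][...,::-1],si["image"][...,::-1]
c=np.hstack([cv2.resize(a[165:255,255:300],None,fx=6,fy=6,interpolation=cv2.INTER_CUBIC),cv2.resize(b[185:275,105:190],None,fx=6,fy=6,interpolation=cv2.INTER_CUBIC)])
cv2.imwrite("pics/chk2.png",c[:,:800]); print(c.shape)
E
```

```text
clock: 34.5
position: [459.2, 320.4, 270.6]
ee_rot: [-0.408, 0.913, -0.001, -0.001]
contact_force: [-0.2, -0.5, 1.0]
gripper_width: 84.8
grasp_force: 0.0
t 34.5 pos [459.2 320.4 270.6] yaw_y 138.2 tz [-0.001 -0.002 -1.   ] shift mm [ 1.  -1.2 95.6] F [-0.2 -0.5  1. ] w 84.8 gf 0.0
(540, 780, 3)
```

View pics/chk2.png

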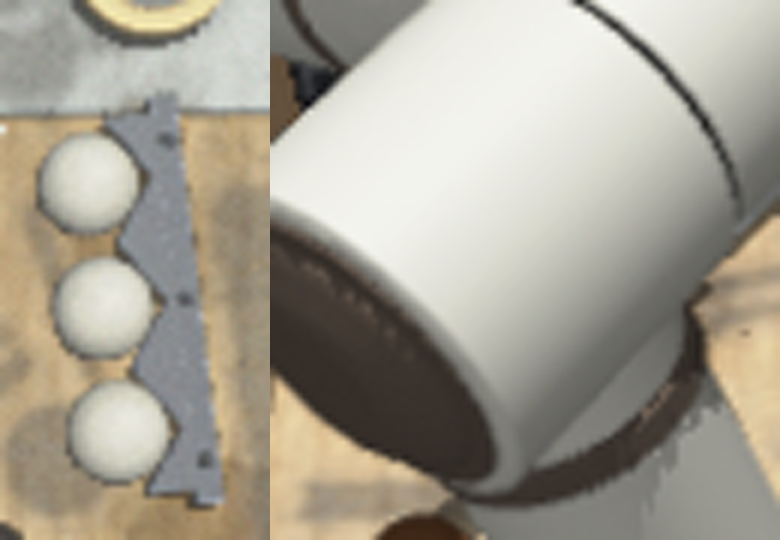

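The caps stand evenly at (88,184), (104,307) and (119,431), each touching both flanks of its pocket. Next is the bolt.

```bash
python3 -m pendant '[[0.001,-0.001,0.04,0,0,0,0.085],[0,0,0.03,0,0,0,0.085],[0,0,0.015,0,0,0,0.085],[0,0,0.01,0,0,0,0.085],[0,0,0,0,0,0,0.085]]'
python3 -m pendant '[[0,0,0,0,0,0,0.06],[0,0,0,0,0,0,0.046],[0,0,0,0,0,0,0.042],[0,0,0,0,0,0,0.038],[0,0,0,0,0,0,0.038]]'
python3 -c "
from h import *
go(*tf(H,0,267),175)"
```

```text
clock: 35.1
position: [460.6, 315.2, 175.0]
ee_rot: [-0.406, 0.914, -0.001, -0.001]
contact_force: [0.2, -0.4, -0.0]
gripper_width: 85.0
grasp_force: 0.0
clock: 35.6
position: [461.5, 316.9, 177.3]
ee_rot: [-0.406, 0.914, 0.0, 0.001]
contact_force: [3.2, -2.2, 3.1]
gripper_width: 37.8
grasp_force: 2.0
t 35.6 pos [461.5 316.9 177.3] yaw_y 138.0 tz [ 0.002  0.001 -1.   ] shift mm [0.1 2.8 2.3] F [ 3.2 -2.2  3.1] w 37.8 gf 2.0116478204727173
```

```bash
python3 -m pendant '[[0,0,0,0,0,0,0.034],[0,0,0,0,0,0,0.030],[0,0,0,0,0,0,0.028],[0,0,0,0,0,0,0.028]]'
python3 -c "
from h import *
go(*tf(H,0,267),175)"
```

```text
clock: 36.0
position: [460.7, 316.9, 176.3]
ee_rot: [-0.406, 0.914, 0.0, 0.0]
contact_force: [3.8, -2.0, 4.0]
gripper_width: 27.9
grasp_force: 2.0
t 36.0 pos [460.7 316.9 176.3] yaw_y 138.0 tz [ 0.  0. -1.] shift mm [-0.5  2.2  1.3] F [ 3.8 -2.   4. ] w 27.9 gf 2.000862881541252
```

```bash
python3 -m pendant '[[0,0,0,0,0,0,0.026],[0,0,0,0,0,0,0.025],[0,0,0,0,0,0,0.025]]'
python3 -m pendant '[[0,0,0,0,0,0,0.022],[0,0,0,0,0,0,0.02],[0,0,0,0,0,0,0.02]]'
```

```text
clock: 36.3
position: [460.9, 316.7, 176.3]
ee_rot: [-0.406, 0.914, -0.0, 0.0]
contact_force: [4.5, -3.9, 2.9]
gripper_width: 25.4
grasp_force: 20.7
clock: 36.6
position: [460.8, 316.8, 176.4]
ee_rot: [-0.406, 0.914, 0.0, 0.0]
contact_force: [4.5, -3.6, 4.1]
gripper_width: 24.4
grasp_force: 59.6
```

```bash
python3 -m pendant '[[0,0,0,0,0,0,0.05],[0,0,0,0,0,0,0.085],[0,0,0,0,0,0,0.085],[0,0,-0.03,0,0,0,0.085],[0,0,-0.03,0,0,0,0.085],[0,-0.04,0,0,0,0,0.085],[0,-0.045,0,0,0,0,0.085],[0,-0.04,0,0,0,0,0.085],[0,-0.02,0,0,0,0,0.085],[0,0,0,0,0,0,0.085]]'
python3 -c "
from h import *
go(*tf(H,0,119),175)"
```

```text
clock: 37.6
position: [569.3, 218.1, 235.2]
ee_rot: [-0.405, 0.914, 0.0, -0.001]
contact_force: [-0.4, -1.2, 0.0]
gripper_width: 85.3
grasp_force: 0.0
t 37.6 pos [569.3 218.1 235.2] yaw_y 137.7 tz [-0.001 -0.    -1.   ] shift mm [-1.1  1.  60.2] F [-0.4 -1.2  0. ] w 85.3 gf 0.0
```

```bash
python3 -m pendant '[[-0.001,0.001,0.03,0,0,0,0.085],[0,0,0.02,0,0,0,0.085],[0,0,0.012,0,0,0,0.085],[0,0,0,0,0,0,0.06],[0,0,0,0,0,0,0.045],[0,0,0,0,0,0,0.038],[0,0,0,0,0,0,0.036],[0,0,0,0,0,0,0.036]]'
python3 -c "
from h import *
go(*tf(H,0,119),172)"
```

```text
clock: 38.4
position: [568.7, 221.8, 176.0]
ee_rot: [-0.407, 0.914, 0.0, 0.002]
contact_force: [-2.0, 2.2, 4.9]
gripper_width: 36.2
grasp_force: 6.5
t 38.4 pos [568.7 221.8 176. ] yaw_y 138.0 tz [ 0.003  0.002 -1.   ] shift mm [ 1.4 -1.9  4. ] F [-2.   2.2  4.9] w 36.2 gf 6.486431881785393
```

```bash
python3 -m pendant '[[0,0,0,0,0,0,0.032],[0,0,0,0,0,0,0.03],[0,0,0,0,0,0,0.028],[0,0,0,0,0,0,0.022],[0,0,0,0,0,0,0.022]]'
cat >> h.py <<'E'
def gate(L=119,off=0):
    s=arm.read_state(); d=inv(H,s["position"]); M=R.from_quat(s["ee_rot"]).as_matrix()
    ang=np.arctan2(-d[0],d[1]); print("t",round(s["clock"],2),"gate ang",ang.round(3),"rad",np.hypot(*d).round(1),"yaw-rel",(np.arctan2(M[1,1],M[0,1])-H[2]-np.pi/2+np.pi)%(2*np.pi)-np.pi,"F tool",(M.T@s["contact_force"]).round(1),"T",s["wrist_torque"].round(2),"w",round(s["gripper_width"],1),round(s["grasp_force"]),"z",s["position"][2].round(1),"j",s["joints"].round(2))
E
python3 -c "
from h import *
gate();print(tf(H,0,119))"
```

```text
clock: 38.9
position: [571.4, 219.5, 176.9]
ee_rot: [-0.406, 0.914, -0.002, 0.003]
contact_force: [6.9, -7.1, 6.0]
gripper_width: 27.5
grasp_force: 59.4
t 38.9 gate ang -0.012 rad 117.3 yaw-rel 0.00015214642461636174 F tool [ 0.7 -9.9 -6. ] T [-1.33 -1.18  0.07] w 27.5 59 z 176.9 j [ 0.63  0.42 -0.14  0.01 -1.   -1.37]
[569.18993447 219.56422961]
```

```bash
python3 -m pendant '[[0.001,-0.002,0,0,0,0,0.022],[0.005,0,0,0,0,-2.5,0.022],[0.008,-0.0003,0,0,0,-4,0.022],[0.008,-0.0003,0,0,0,-4,0.022],[0,0,0,0,0,0,0.022]]'
python3 -c "
from h import *
gate()"
```

```text
clock: 39.4
position: [558.6, 201.9, 176.9]
ee_rot: [-0.489, 0.873, -0.001, 0.003]
contact_force: [5.2, -2.0, 6.7]
gripper_width: 27.4
grasp_force: 60.3
t 39.4 gate ang 0.174 rad 116.7 yaw-rel 0.18462238270347697 F tool [-1.1 -5.5 -6.7] T [ 0.2  -0.17 -0.05] w 27.4 60 z 176.9 j [ 0.62  0.4  -0.19  0.   -0.98 -1.17]
```

```bash
python3 -m pendant '[[0.0083,-0.0008,0,0,0,-4,0.022],[0.0083,-0.0003,0,0,0,-4,0.022],[0.0083,-0.0003,0,0,0,-4,0.022],[0.0083,-0.0003,0,0,0,-4,0.022],[0.0083,-0.0003,0,0,0,-4,0.022],[0.0083,-0.0003,0,0,0,-4,0.022],[0.0083,-0.0003,0,0,0,-4,0.022],[0,0,0,0,0,0,0.022]]'
python3 -c "
from h import *
gate()"
```

```text
clock: 40.2
position: [541.6, 146.6, 176.8]
ee_rot: [-0.685, 0.728, -0.002, 0.002]
contact_force: [4.3, -2.4, 7.2]
gripper_width: 27.2
grasp_force: 60.7
t 40.2 gate ang 0.676 rad 116.1 yaw-rel 0.673328626372065 F tool [ 2.1 -4.4 -7.2] T [-0.59  0.16  0.13] w 27.2 61 z 176.8 j [ 0.55  0.35 -0.27  0.   -0.95 -0.62]
```

```bash
python3 -m pendant '[[0.0083,-0.0006,0,0,0,-4,0.022],[0.0083,-0.0006,0,0,0,-4,0.022],[0.0083,-0.0006,0,0,0,-4,0.022],[0.0083,-0.0003,0,0,0,-4,0.022],[0.0083,-0.0003,0,0,0,-4,0.022],[0.0083,-0.0003,0,0,0,-4,0.022],[0.0083,-0.0003,0,0,0,-4,0.022],[0.0083,-0.0003,0,0,0,-4,0.022],[0.0063,-0.0003,0,0,0,-3,0.022],[0,0,0,0,0,0,0.022]]'
python3 -c "
from h import *
gate()"
```

```text
clock: 41.2
position: [559.8, 77.6, 176.9]
ee_rot: [0.873, -0.488, 0.002, -0.001]
contact_force: [-0.1, 3.3, 9.9]
gripper_width: 27.2
grasp_force: 60.3
t 41.2 gate ang 1.302 rad 115.8 yaw-rel 1.2846753925663874 F tool [-2.8 -1.7 -9.9] T [ 0.57  1.   -0.01] w 27.2 60 z 176.9 j [ 0.43  0.35 -0.26  0.   -0.96  0.12]
```

```bash
python3 -m pendant '[[0.0063,-0.0003,0,0,0,-3,0.022],[0.0035,0,0,0,0,-1.7,0.022],[0,0,0,0,0,0,0.022]]'
python3 -c "
from h import *
gate()"
python3 -m pendant '[[0.0015,0,0,0,0,-0.7,0.022],[0,0,0,0,0,0,0.022]]'
python3 -c "
from h import *
gate()"
```

```text
clock: 41.5
position: [565.2, 69.7, 176.9]
ee_rot: [0.892, -0.452, 0.002, -0.001]
contact_force: [0.6, 3.2, 10.7]
gripper_width: 27.5
grasp_force: 60.1
t 41.5 gate ang 1.384 rad 115.9 yaw-rel 1.3665037225461738 F tool [ -2.2  -2.4 -10.7] T [ 0.37  0.84 -0.15] w 27.5 60 z 176.9 j [ 0.41  0.36 -0.25  0.   -0.96  0.22]
clock: 41.7
position: [566.0, 68.6, 176.9]
ee_rot: [0.895, -0.447, 0.002, -0.001]
contact_force: [1.0, 3.1, 9.4]
gripper_width: 27.3
grasp_force: 60.0
t 41.7 gate ang 1.396 rad 115.9 yaw-rel 1.3785538820266847 F tool [-1.9 -2.7 -9.4] T [ 0.31  0.84 -0.16] w 27.3 60 z 176.9 j [ 0.41  0.36 -0.25  0.   -0.96  0.24]
```

```bash
python3 -m pendant '[[0.0015,0,0,0,0,-0.7,0.022],[0,0,0,0,0,0,0.022]]'
python3 -c "
from h import *
gate()"
python3 -m pendant '[[0.0015,0,0,0,0,-0.7,0.022],[0,0,0,0,0,0,0.022]]'
python3 -c "
from h import *
gate()"
```

```text
clock: 41.9
position: [566.9, 67.5, 176.9]
ee_rot: [0.897, -0.441, 0.002, -0.001]
contact_force: [0.9, 3.1, 10.5]
gripper_width: 27.3
grasp_force: 60.0
t 41.9 gate ang 1.408 rad 115.9 yaw-rel 1.3908722922899672 F tool [ -1.9  -2.7 -10.5] T [ 0.28  0.87 -0.14] w 27.3 60 z 176.9 j [ 0.4   0.36 -0.24  0.   -0.96  0.25]
clock: 42.1
position: [567.8, 66.3, 176.9]
ee_rot: [0.9, -0.436, 0.002, -0.001]
contact_force: [1.0, 3.1, 10.0]
gripper_width: 27.4
grasp_force: 60.0
t 42.1 gate ang 1.421 rad 116.0 yaw-rel 1.403109588239249 F tool [-1.7 -2.8 -9.9] T [ 0.29  0.85 -0.12] w 27.4 60 z 176.9 j [ 0.4   0.36 -0.24  0.   -0.96  0.27]
```

```bash
python3 -m pendant '[[0.0015,0,0,0,0,-0.7,0.022],[0.001,0,0,0,0,-0.3,0.022],[0,0,0,0,0,0,0.022]]'
python3 - <<'E'
from h import *
gate()
P=np.array([(571.4,219.5),(558.6,201.9),(541.6,146.6),(559.8,77.6),(565.2,69.7),(567.8,66.3),arm.read_state()["position"][:2]])
q=least_squares(lambda c:np.hypot(*(P-c[:2]).T)-c[2],[657,140,117]).x; print(q)
a=np.unwrap(np.arctan2(*(P-q[:2]).T[::-1])); print(a-a[0])
q=least_squares(lambda c:np.hypot(*(P-c[:2]).T)-119,[657,140]).x; print(q)
a=np.unwrap(np.arctan2(*(P-q[:2]).T[::-1])); print((a-a[0])%6.283)
E
```

```text
clock: 42.4
position: [568.7, 65.3, 176.9]
ee_rot: [0.903, -0.429, 0.001, -0.002]
contact_force: [-1.5, 7.6, 11.7]
gripper_width: 27.2
grasp_force: 58.8
t 42.4 gate ang 1.432 rad 115.9 yaw-rel 1.419189274176623 F tool [ -6.8  -3.7 -11.7] T [ 1.34  1.52 -0.43] w 27.2 59 z 176.9 j [ 0.4   0.36 -0.24 -0.   -0.97  0.29]
[659.91093026 140.76893407 118.40839562]
[0.         0.18407124 0.67774126 1.28988206 1.37072991 1.40687171
 1.41773095]
[660.61472352 140.78802116]
[0.         0.1832148  0.67414055 1.28280969 1.36325663 1.39922693
 1.41003329]
```

The force rose from -1.7 to -6.8 N at a fitted swing of about 1.41 rad, so the gate is at its stop. The grip is still held at about 59 N, so I'll hand in.

```bash
python3 -c "
from bench import arm
print(arm.job_done())"
```

```text
the job is handed in; nothing more can be done
None
```

I handed the job in at about 42 s: three caps in the strip pockets, safety bolt fully drawn, and the gate unlocked and gripped open at its stop (about 1.40 rad); the interface gave no verdict, and I did not re-check the caps after the gate swing.

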